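Set the stock tags of the bolt bins

ROBOT

A 6-joint arm with a two-finger parallel gripper is mounted at the origin on a cart in front of the work surface, level with it; the furniture and walls round the work are solid. World frame = base frame: x ahead of the robot, y to its left, z up, the work surface at z = 0. Lengths are in mm, angles in rad, forces in N, time in s.
With the tool pointing down it reaches from about 350 to 975 mm from the base axis. Payload 7.1 kg.
Tool frame: the origin (TCP) lies at the very end of the fingers, on their centre line; the grasp point (between the pads) lies 19 mm behind it (ctrl.tcp_to_grasp is the distance from the TCP to the grasp point, in mm); z points along the fingers, x is the direction in which the jaws open and shut, and the axes are right-handed (so a half turn about z gives the same grasp; the last joint's range is limited). The gripper opens to 88 mm and grips with 3 to 60 N. Pads are 20 mm wide; open, the fingers measure 115 mm over their backs; the gripper's body (75 mm by 178 mm) begins 61 mm behind the grasp point.
Start: joints at [-1.199, 0.423, 1.63, -0, 1.089, -0.019], TCP at [238.096, -577.854, 222.675] pointing down, gripper open.
Joint ranges: [-3, 3], [-0.9, 2.11], [0.09, 2.58], [-1.31, 4.45], [0.11, 2.69], [-2.54, 2.54]. Speed limits (rad/s): [2.39, 2.39, 3.01, 3.14, 3.14, 3.14].

INTERFACE

Orientations are given as a rotation vector (axis times angle).
In Python, from workcell import get_obs, viewer, ctrl, masks_of gives the robot as it stands. The module is installed in compiled form; this text tells all that it offers.
- The arm moves only by the shell command python3 -m inch 'ROWS'. ROWS is JSON, a list of rows, each an object of numbers: "tx", "ty", "tz": the shift along the tool's x, y, z in cm; "ax", "ay", "az": the turn, a rotation vector about the tool's x, y, z in degrees; "jaw": the opening, from 0 (shut) to 1 (fully open). In form: [{"tx": .., "ty": .., "tz": .., "ax": .., "ay": .., "az": .., "jaw": ..}, ...]. A call has 1 to 12 rows; each row shifts and turns the commanded pose from where the row before left it, along the tool's axes as they then stand; what a row does not reach is not made up. A row lasts 1/8 s, in which the tool goes at most 62.5 mm and 10.7 degrees, less where a joint would pass 70% of its speed; a pose out of reach is approached as far as the arm can. A call is refused whole if a number of a shift passes 6.25 or a number of a turn 10.7, either way. A call with a gripper value outside its range is refused whole. The fingers move at their own pace and stop on an object; the grip force is fixed at half the most. Time passes only in rows, so rows that do not move let the fingers close. It gives the time, the measured TCP pose, the force and the opening at its end, in the units of the state.
- get_obs(): the state, without advancing time (a new reading comes with each control period).
- viewer.get_image(name): name is "scene" or "top"; returns (picture, depth): 420x560x3 uint8, red, green, blue; 420x560 float32, mm along the optical axis (not along the pixel's ray), 0 where there is no reading.
- viewer.get_calibration(name): a dict with "fx", "fy", "cx", "cy" (pixels), "rvec" (rotation vector, rad) and "tvec" (3), from world to camera coordinates, as OpenCV has them. Camera axes: x right, y down, z forward; pixel columns grow to the right and rows downward; lengths in mm; the calibration is good to about 2 mm. A picture is of the moment at which its call begins. get_calibration takes no time and is no camera call.
- ctrl.close_job(): hands the job in, once; it reports no verdict.
Trained networks look in the newest picture that a camera, given by its name, has taken for a name from the list of things; names that differ only in an ending like _2 or _b are one class to them, and where a whole thing is asked for, a point or a joint stands for the part that bears it (a point fixed in the world has none). Each returns a list of dicts, best first, with "score" (0 to 1); they miss things now and then, are a little off and sometimes report something else, mostly with a low value. They report only what shows in the picture. A call takes as long as a camera call.
- masks_of(camera, thing): "pixels" (420x560 bool, what is visible of it) and "location" ([column, row] in pixels, amid what is visible of it).
The state is a dict: "t": time; "qpos": joint angles; "qvel": joint speeds; "joint_torque": joint torques, N m; "ee_pos": TCP position; "orientation": TCP orientation; "ft_force": force on the tool from outside, world axes, zero at the start; "moment": the same for the moment, N m; "width": finger opening in mm.
Only numpy, scipy, OpenCV 4.12 (cv2) and the standard library are available. Lean on these libraries where they do the work, as an engineer would, in place of code of your own. Each camera call takes 0.05 s, during which the arm holds its last target. There are 200 camera calls.

TASK

Each bolt bin on the board has a hinged stock tag in front of it: leaning away from you, with its round disc facing up, it means full; leaning towards you, with its straight bar facing up, it means to order. Push the wrong tags over with a fingertip, all the way to their stops, so that the bins heaped with bolts are marked full and the empty bin is marked to order. Leave the tags that are already right alone, and do not lift or push away the cup, the spray can or the loose bolt.

Things in the scene. Friction and masses are not known exactly. Their poses are not given: they have to be found in the camera images.
- board: plywood base board, 230 (x) x 300 (y) x 8 mm, fixed, turned a little; carries four bins in a row along its y, 70 mm apart, and before each bin (towards the robot) a flip tag. Origin: centre of its underside. x points away from the robot, from the tags to the bins, y to the left along the row. The hinges lie at x = -60, y = -105, -35, 35, 105 mm.
- bin_a_slot (a point): FULL bin: open grey plastic tray heaped with steel hex bolts (heap up to about 36 mm above the board's top), 95 x 62 mm, rim 30 mm above the board's top, fixed. This point is the hinge position of the tag belonging to this bin, on the board in front of it (the bin's centre lies 125 mm further along the board's x, its near wall 77 mm).
- bin_b_slot (a point): FULL bin: open grey plastic tray heaped with steel hex bolts (heap up to about 36 mm above the board's top), 95 x 62 mm, rim 30 mm above the board's top, fixed. This point is the hinge position of the tag belonging to this bin, on the board in front of it (the bin's centre lies 125 mm further along the board's x, its near wall 77 mm).
- bin_c_slot (a point): FULL bin: open grey plastic tray heaped with steel hex bolts (heap up to about 36 mm above the board's top), 95 x 62 mm, rim 30 mm above the board's top, fixed. This point is the hinge position of the tag belonging to this bin, on the board in front of it (the bin's centre lies 125 mm further along the board's x, its near wall 77 mm).
- bin_d_slot (a point): EMPTY bin: open grey plastic tray with nothing in it, 95 x 62 mm, rim 30 mm above the board's top, fixed. This point is the hinge position of the tag belonging to this bin, on the board in front of it (the bin's centre lies 125 mm further along the board's x, its near wall 77 mm).
- tag_a_pivot (a point): middle of the hinge axis of a flip tag, 14 mm above the board's top (22 mm above the table). The stand is fixed; the axis runs along the board's y. The tag belongs to the bin whose slot point coincides with this point. The point's axes are those of the board.
- tag_a_tip (a point): middle of the upper edge of that tag, an aluminium plate 44 mm wide, 80 mm high from hinge to edge, 4 mm thick, about 70 g. At a stop this edge is 48 mm to that side of the hinge and 86 mm above the table; upright, 102 mm above it. Neighbouring tags have 26 mm between them.
- tag_a (a joint): lean of that tag: 0 = upright, +0.65 = leaning away from the robot against its stop (the face with the raised round disc is up: FULL), -0.65 = leaning towards the robot against its stop (the face with the raised straight bar is up, the disc face is underneath: TO ORDER). It swings freely with little friction and, once past upright, falls over by itself to the other stop.
- tag_b_pivot (a point): middle of the hinge axis of a flip tag, 14 mm above the board's top (22 mm above the table). The stand is fixed; the axis runs along the board's y. The tag belongs to the bin whose slot point coincides with this point. The point's axes are those of the board.
- tag_b_tip (a point): middle of the upper edge of that tag, an aluminium plate 44 mm wide, 80 mm high from hinge to edge, 4 mm thick, about 70 g. At a stop this edge is 48 mm to that side of the hinge and 86 mm above the table; upright, 102 mm above it. Neighbouring tags have 26 mm between them.
- tag_b (a joint): lean of that tag: 0 = upright, +0.65 = leaning away from the robot against its stop (the face with the raised round disc is up: FULL), -0.65 = leaning towards the robot against its stop (the face with the raised straight bar is up, the disc face is underneath: TO ORDER). It swings freely with little friction and, once past upright, falls over by itself to the other stop.
- tag_c_pivot (a point): middle of the hinge axis of a flip tag, 14 mm above the board's top (22 mm above the table). The stand is fixed; the axis runs along the board's y. The tag belongs to the bin whose slot point coincides with this point. The point's axes are those of the board.
- tag_c_tip (a point): middle of the upper edge of that tag, an aluminium plate 44 mm wide, 80 mm high from hinge to edge, 4 mm thick, about 70 g. At a stop this edge is 48 mm to that side of the hinge and 86 mm above the table; upright, 102 mm above it. Neighbouring tags have 26 mm between them.
- tag_c (a joint): lean of that tag: 0 = upright, +0.65 = leaning away from the robot against its stop (the face with the raised round disc is up: FULL), -0.65 = leaning towards the robot against its stop (the face with the raised straight bar is up, the disc face is underneath: TO ORDER). It swings freely with little friction and, once past upright, falls over by itself to the other stop.
- tag_d_pivot (a point): middle of the hinge axis of a flip tag, 14 mm above the board's top (22 mm above the table). The stand is fixed; the axis runs along the board's y. The tag belongs to the bin whose slot point coincides with this point. The point's axes are those of the board.
- tag_d_tip (a point): middle of the upper edge of that tag, an aluminium plate 44 mm wide, 80 mm high from hinge to edge, 4 mm thick, about 70 g. At a stop this edge is 48 mm to that side of the hinge and 86 mm above the table; upright, 102 mm above it. Neighbouring tags have 26 mm between them.
- tag_d (a joint): lean of that tag: 0 = upright, +0.65 = leaning away from the robot against its stop (the face with the raised round disc is up: FULL), -0.65 = leaning towards the robot against its stop (the face with the raised straight bar is up, the disc face is underneath: TO ORDER). It swings freely with little friction and, once past upright, falls over by itself to the other stop.
- parts_cup: loose tin cup, 76 mm across, 61 mm high, on the table left of the board; leave alone. Origin: centre of its underside, z up.
- spray_black: loose black spray can, 67 mm across, 200 mm high, standing on the table to the right of the board and of the loose bolt; leave alone. Origin: centre of its underside, z up.
- bolt_loose: loose hex bolt standing on its head on the table right of the board, 24 mm across, 27 mm high; leave alone. Origin: centre of its underside, z up.

How it is judged:
By the outcome, as a careful person would: the job done as asked, in the order asked, and still so for the second after the job is handed in, with the robot touching nothing.
It also fails if it takes over 64 s, if anything falls off the work surface, if the arm or the gripper's body presses on something with over 40 N, if the wrist force passes 120 N, or if a joint passes its speed limit or range.

## Working session

There is one attempt and no reset: what is moved stays moved. The work goes in short steps, Python scripts to look and compute and a shell command to move; the robot and the scene stay as the last step left them, time stands still between calls to the robot, and variables do not carry over. Pictures are saved under pics/ and viewed, about 8 in all and at most 12, crops included, and the job is handed in when it is done.

```bash
mkdir -p pics
cat > h.py <<'E'
import numpy as np, cv2
from workcell import get_obs, viewer, ctrl, masks_of
def cal(n):
    c=viewer.get_calibration(n); K=np.array([[c['fx'],0,c['cx']],[0,c['fy'],c['cy']],[0,0,1.]])
    return K,cv2.Rodrigues(np.array(c['rvec'],float))[0],np.array(c['tvec'],float).ravel()
def world(n,d):
    K,R,t=cal(n); v,u=np.mgrid[:420,:560]
    p=np.stack([(u-K[0,2])/K[0,0]*d,(v-K[1,2])/K[1,1]*d,d],-1)
    return (p-t)@R
def proj(n,P):
    K,R,t=cal(n); return cv2.projectPoints(np.array(P,float).reshape(-1,1,3),cv2.Rodrigues(R)[0],t,K,None)[0][:,0]
E
python3 - <<'E'
from h import *
for n in("scene","top"):
    im,d=viewer.get_image(n); cv2.imwrite(f"pics/{n}0.png",im[:,:,::-1]); np.savez(f"{n}0",im=im,d=d)
    W=world(n,d); K,R,t=cal(n); print(n,"cam",(-R.T@t).round())
    for th in("board","tag_a","bin_a_slot","parts_cup","spray_black","bolt_loose"):
        for m in masks_of(n,th):
            p=m["pixels"]&(d>0)
            print(th,round(m["score"],2),np.round(m["location"]),p.sum(),np.median(W[p],0).round() if p.any() else '', W[p].max(0).round() if p.any() else '')
print(get_obs())
E
```

```text
scene cam [-103.  593.  858.]
board 0.93 [244. 248.] 3813 [598. 154.   8.] [788. 276.  53.]
board 0.67 [404. 171.] 2120 [ 484. -246.  117.] [ 642. -232.  203.]
tag_a 0.97 [223. 229.] 679 [628. 153.  56.] [656. 179.  88.]
bin_a_slot 0.87 [258. 197.] 902 [702.  -2.  31.] [794.  36.  45.]
parts_cup 0.97 [138. 246.] 1231 [722. 319.  37.] [751. 356.  65.]
spray_black 0.87 [401. 171.] 2038 [ 483. -246.  115.] [ 526. -232.  203.]
bolt_loose 0.64 [307. 214.] 68 [597. -65.  11.] [614. -56.  30.]
top cam [ 422.   40. 1046.]
board 0.83 [268. 185.] 4448 [630.  94.   7.] [788. 271.  88.]
tag_a 0.81 [300. 206.] 302 [560.  15.  55.] [590.  37.  88.]
tag_a 0.75 [247. 178.] 432 [626. 146.  56.] [653. 173.  89.]
tag_a 0.7 [217. 189.] 283 [591. 221.  53.] [621. 244.  87.]
bin_a_slot 0.83 [310. 150.] 897 [706.  -7.  26.] [764.  29.  45.]
parts_cup 0.77 [184. 150.] 804 [718. 320.  18.] [751. 371.  63.]
parts_cup 0.49 [246. 179.] 462 [626. 146.  54.] [673. 174.  89.]
spray_black 0.72 [424. 232.] 1285 [ 492. -255.  162.] [ 546. -239.  203.]
spray_black 0.48 [185. 148.] 770 [718. 320.  19.] [748. 351.  63.]
bolt_loose 0.61 [333. 194.] 61 [595. -72.   9.] [608. -64.  29.]
{'t': 0.7, 'qpos': array([-1.19901032e+00,  4.23086077e-01,  1.62988559e+00,  1.21136668e-05,
        1.08859134e+00, -1.90112644e-02]), 'qvel': array([-6.44674385e-04,  1.75512772e-03, -2.57740390e-05, -5.47187061e-04,
       -2.23823665e-04, -2.10833094e-03]), 'joint_torque': array([-3.03955230e-04, -5.44420266e+01, -2.73997271e+01,  6.46617659e-02,
        1.68349565e-02,  5.53251397e-06]), 'ee_pos': array([ 238.09762955, -577.86687399,  222.68943585]), 'orientation': array([ 2.61046627e+00, -1.74786126e+00,  4.78409307e-05]), 'ft_force': array([-0.62095373, -0.60732956, -0.85865907]), 'moment': array([-0.07770368,  0.00087316,  0.00705964]), 'width': 88.03350125035128}
```

View pics/scene0.png

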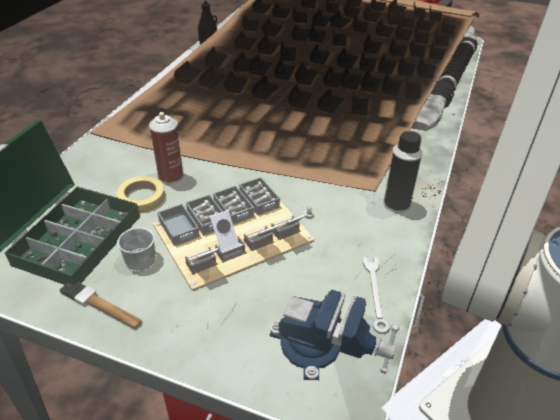

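View pics/top0.png

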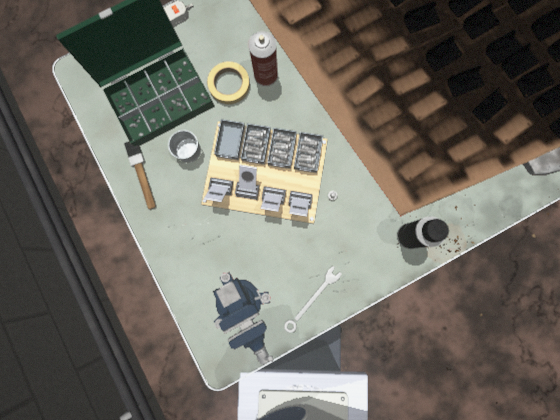

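The empty bin is the leftmost, its tag seems to lean towards me. The second (at 247,178) leans away with its disc up, and the two right tags (273,200) and (301,204) lean towards me. I'll fit the board and look at a crop.

```bash
cat > fit.py <<'E'
from h import *
from scipy.optimize import minimize
z=np.load("top0.npz"); im,d=z["im"],z["d"]; W=world("top",d)
hsv=cv2.cvtColor(im,cv2.COLOR_RGB2HSV)
P=W[120:225,195:335].reshape(-1,3); h=hsv[120:225,195:335].reshape(-1,3)
b=(h[:,0]<30)&(h[:,0]>12)&(h[:,1]>60)&(abs(P[:,2]-8)<8)
r=cv2.minAreaRect(P[b][:,:2].astype(np.float32)); print(b.sum(),r, np.median(P[b][:,2]))
bp=cv2.boxPoints(r); print(bp.round())
c=np.array(r[0]); 
e=[bp[1]-bp[0],bp[2]-bp[1]]; ey=max(e,key=np.linalg.norm); ey=ey/np.linalg.norm(ey); ey*=np.sign(ey[1]); ex=np.array([ey[1],-ey[0]])
if __name__=="__main__":
    print("yaw",np.degrees(np.arctan2(ex[1],ex[0])))
    Q=P[(P[:,2]>15)&(P[:,2]<95)]; L=np.c_[(Q[:,:2]-c)@np.c_[ex,ey],Q[:,2]]
    for y in(-105,-35,35,105):
        s=L[(abs(L[:,1]-y)<20)&(abs(L[:,0]+60)<60)]; hi=s[s[:,2]>72]
        print(y,"hinge",(c-60*ex+y*ey).round(1),"tip local",hi.mean(0).round(1),"range y",hi[:,1].min().round(),hi[:,1].max().round(),len(hi))
    o=cv2.resize(im[110:230,190:340],None,fx=5,fy=5,interpolation=cv2.INTER_CUBIC)
    for y in(-105,-35,35,105):
        for x,zz in((-60,22),(-108,86),(-12,86)):
            u=(proj("top",[*(c+x*ex+y*ey),zz])[0]-[190,110]+.5)*5; cv2.circle(o,tuple(int(k) for k in u),4,[(255,0,0),(0,255,0),(0,0,255)][(-60,-108,-12).index(x)],-1)
    cv2.imwrite("pics/crop0.png",o[:,:,::-1])
E
python3 fit.py
```

```text
2727 ((682.2636108398438, 97.95411682128906), (310.52569580078125, 279.74267578125), 81.80123138427734) 6.816618112816084
[[522. -36.]
 [799. -76.]
 [843. 232.]
 [566. 272.]]
yaw -8.198765fit.py:16: RuntimeWarning: Mean of empty slice.
  print(y,"hinge",(c-60*ex+y*ey).round(1),"tip local",hi.mean(0).round(1),"range y",hi[:,1].min().round(),hi[:,1].max().round(),len(hi))
  ret = um.true_divide(
Traceback (most recent call last):
  File "fit.py", line 16, in <module>
    print(y,"hinge",(c-60*ex+y*ey).round(1),"tip local",hi.mean(0).round(1),"range y",hi[:,1].min().round(),hi[:,1].max().round(),len(hi))
                                                                                      ~~~~~~~~~~~^^
ValueError: zero-size array to reduction operation minimum which has no identity
```

```bash
python3 - <<'E'
s=open('fit.py').read()
s=s.replace("r=cv2.min","""m=b.reshape(105,140).astype(np.uint8); n,lab,st,_=cv2.connectedComponentsWithStats(m,connectivity=8)
b=(lab==1+st[1:,4].argmax()).ravel()
r=cv2.min""",1).replace("20)&(abs(L[:,0]+60)<60)","35)&(abs(L[:,0]+60)<62)")
open('fit.py','w').write(s)
E
python3 fit.py
```

```text
1964 ((596.7598876953125, 116.08639526367188), (298.87603759765625, 106.3839340209961), 81.20193481445312) 6.811473811454794
[[521. -23.]
 [626. -40.]
 [672. 256.]
 [567. 272.]]
yaw -8.798073
-105 hinge [521.4  21.5] tip local [ -40.8 -106.5   80.1] range y -128.0 -85.0 87
-35 hinge [532.1  90.7] tip local [-41.  -36.8  79.9] range y -58.0 -14.0 90fit.py:18: RuntimeWarning: Mean of empty slice.
  print(y,"hinge",(c-60*ex+y*ey).round(1),"tip local",hi.mean(0).round(1),"range y",hi[:,1].min().round(),hi[:,1].max().round(),len(hi))
  ret = um.true_divide(
Traceback (most recent call last):
  File "fit.py", line 18, in <module>
    print(y,"hinge",(c-60*ex+y*ey).round(1),"tip local",hi.mean(0).round(1),"range y",hi[:,1].min().round(),hi[:,1].max().round(),len(hi))
                                                                                      ~~~~~~~~~~~^^
ValueError: zero-size array to reduction operation minimum which has no identity
```

The width (299) matches; this component is only the front strip, so I anchor on the front edge.

```bash
sed -i 's/^if __name__/c=c+(115-min(r[1])\/2)*ex; print("centre",c)\nif __name__/' fit.py; python3 fit.py
```

```text
1964 ((596.7598876953125, 116.08639526367188), (298.87603759765625, 106.3839340209961), 81.20193481445312) 6.811473811454794
[[521. -23.]
 [626. -40.]
 [672. 256.]
 [567. 272.]]
centre [657.84065628 106.63269711]
yaw -8.798073
-105 hinge [582.5  12. ] tip local [-102.6 -106.5   80.1] range y -128.0 -85.0 87
-35 hinge [593.2  81.2] tip local [-102.8  -36.8   79.9] range y -58.0 -14.0 90
35 hinge [603.9 150.4] tip local [-18.4  33.9  79.4] range y 13.0 54.0 110
105 hinge [614.6 219.6] tip local [-103.9  104.1   80.3] range y 82.0 125.0 88
```

View pics/crop0.png

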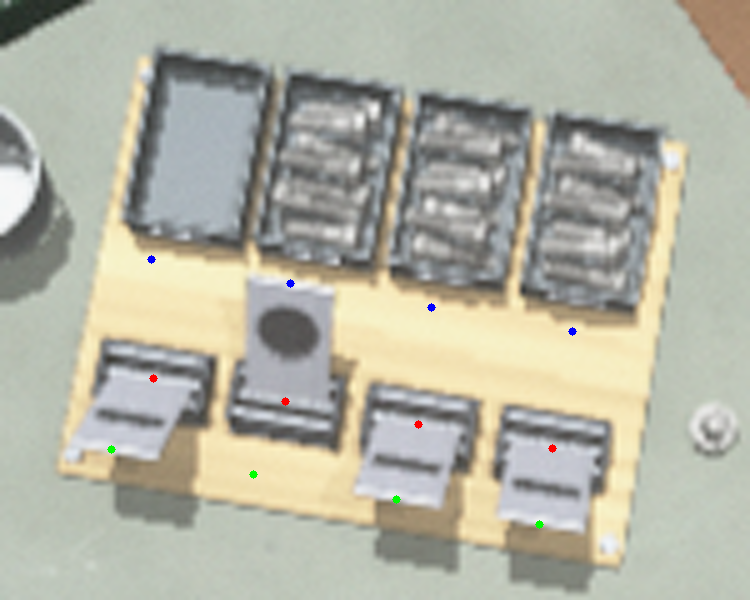

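The model points (hinges red, tips green) match the picture. From the left, tag 1 is bar up over the empty bin and tag 2 is disc up over a full bin, so both are right. Tags 3 and 4 (y=-35, -105) show the bar but their bins are full, so they need flipping. I'll turn the tool so its x points along the board's x and check how high the vice stands.

```bash
python3 -m inch '[{"az":-9.8,"jaw":0},{"az":-9.8,"jaw":0},{"az":-9.8,"jaw":0},{"az":-9.8,"jaw":0},{"az":-9.8,"jaw":0},{"az":-9.8,"jaw":0}]'
cat > go.py <<'E'
from fit import *
from scipy.spatial.transform import Rotation as R
def to(x,y,z,o=None):
    o=o or get_obs(); A=R.from_rotvec(o['orientation']).as_matrix()
    T=np.array([*(c+x*ex+y*ey),z]); print("target",T.round(1),"at",o['ee_pos'].round(1),"toolx deg",np.degrees(np.arctan2(A[1,0],A[0,0])).round(2),"need cm tool",((T-o['ee_pos'])@A/10).round(2))
E
python3 - <<'E'
from go import *
to(-145,-105,222)
for x0 in range(300,560,40): print(x0,[W[...,2][(abs(W[...,0]-x0-20)<20)&(abs(W[...,1]-y-20)<20)].max().round() for y in range(-120,280,40)])
E
```

```text
1964 ((596.7598876953125, 116.08639526367188), (298.87603759765625, 106.3839340209961), 81.20193481445312) 6.811473811454794
[[521. -23.]
 [626. -40.]
 [672. 256.]
 [567. 272.]]
centre [657.84065628 106.63269711]
target [498.5  25.  222. ] at [ 238.1 -577.9  222.7] toolx deg -67.61 need cm tool [-45.83 -47.04   0.07]
300 [np.float64(4.0), np.float64(4.0), np.float64(11.0), np.float64(7.0), np.float64(4.0), np.float64(120.0), np.float64(120.0), np.float64(117.0), np.float64(88.0), np.float64(3.0)]
340 [np.float64(7.0), np.float64(9.0), np.float64(9.0), np.float64(5.0), np.float64(3.0), np.float64(24.0), np.float64(96.0), np.float64(96.0), np.float64(95.0), np.float64(5.0)]
380 [np.float64(10.0), np.float64(11.0), np.float64(4.0), np.float64(5.0), np.float64(6.0), np.float64(3.0), np.float64(4.0), np.float64(69.0), np.float64(25.0), np.float64(3.0)]
420 [np.float64(4.0), np.float64(4.0), np.float64(5.0), np.float64(5.0), np.float64(1046.0), np.float64(5.0), np.float64(4.0), np.float64(3.0), np.float64(3.0), np.float64(4.0)]
460 [np.float64(6.0), np.float64(3.0), np.float64(5.0), np.float64(4.0), np.float64(4.0), np.float64(4.0), np.float64(4.0), np.float64(5.0), np.float64(4.0), np.float64(4.0)]
500 [np.float64(5.0), np.float64(5.0), np.float64(86.0), np.float64(88.0), np.float64(12.0), np.float64(11.0), np.float64(4.0), np.float64(3.0), np.float64(4.0), np.float64(5.0)]
540 [np.float64(3.0), np.float64(6.0), np.float64(78.0), np.float64(86.0), np.float64(87.0), np.float64(88.0), np.float64(12.0), np.float64(12.0), np.float64(88.0), np.float64(86.0)]$[0]: bad value
```

```bash
python3 -m inch '[{"tx":0,"ty":0,"tz":0,"ax":0,"ay":0,"az":-9.8,"jaw":0}]'; python3 -c "
from workcell import get_obs;o=get_obs();print(o['t'],o['orientation'],o['width'],o['qpos'])"
```

```text
t: 0.82
ee_pos: [238.1, -577.9, 222.7]
orientation: [2.753, -1.513, 0.0]
ft_force: [-0.0, -1.0, -0.4]
width: 80.8
0.825 [ 2.75300320e+00 -1.51340051e+00  8.41315060e-05] 80.79540319539302 [-1.19899255e+00  4.23059140e-01  1.62987004e+00  1.16708369e-05
  1.08860230e+00 -1.93730601e-01]
```

All keys are needed.

```bash
python3 -m inch '[{"tx":0,"ty":0,"tz":0,"ax":0,"ay":0,"az":-9.8,"jaw":0},{"tx":0,"ty":0,"tz":0,"ax":0,"ay":0,"az":-9.8,"jaw":0},{"tx":0,"ty":0,"tz":0,"ax":0,"ay":0,"az":-9.8,"jaw":0},{"tx":0,"ty":0,"tz":0,"ax":0,"ay":0,"az":-9.8,"jaw":0},{"tx":0,"ty":0,"tz":0,"ax":0,"ay":0,"az":-9.8,"jaw":0},{"tx":0,"ty":0,"tz":0,"ax":0,"ay":0,"az":0,"jaw":0}]'; python3 -c "
from go import *
to(-145,-105,222)" | tail -1
```

```text
t: 1.58
ee_pos: [238.1, -577.9, 222.7]
orientation: [3.132, -0.244, 0.0]
ft_force: [0.2, 1.1, -0.6]
width: 21.6
target [498.5  25.  222. ] at [ 238.1 -577.9  222.7] toolx deg -8.9 need cm tool [ 16.4  -63.59   0.07]
```

```bash
python3 -m inch '[{"tx":1.4,"ty":-5.3,"tz":0,"ax":0,"ay":0,"az":0,"jaw":0},{"tx":1.4,"ty":-5.3,"tz":0,"ax":0,"ay":0,"az":0,"jaw":0},{"tx":1.4,"ty":-5.3,"tz":0,"ax":0,"ay":0,"az":0,"jaw":0},{"tx":1.4,"ty":-5.3,"tz":0,"ax":0,"ay":0,"az":0,"jaw":0},{"tx":1.4,"ty":-5.3,"tz":0,"ax":0,"ay":0,"az":0,"jaw":0},{"tx":1.4,"ty":-5.3,"tz":0,"ax":0,"ay":0,"az":0,"jaw":0},{"tx":1.4,"ty":-5.3,"tz":0,"ax":0,"ay":0,"az":0,"jaw":0},{"tx":1.4,"ty":-5.3,"tz":0,"ax":0,"ay":0,"az":0,"jaw":0},{"tx":1.4,"ty":-5.3,"tz":0,"ax":0,"ay":0,"az":0,"jaw":0},{"tx":1.4,"ty":-5.3,"tz":0,"ax":0,"ay":0,"az":0,"jaw":0},{"tx":1.2,"ty":-5.3,"tz":0,"ax":0,"ay":0,"az":0,"jaw":0},{"tx":1.2,"ty":-5.3,"tz":0,"ax":0,"ay":0,"az":0,"jaw":0}]'; python3 -c "
from go import *
to(-145,-105,66)" | tail -1
```

```text
t: 3.08
ee_pos: [498.2, 27.4, 223.0]
orientation: [-3.132, 0.248, -0.001]
ft_force: [1.3, 0.1, -0.3]
width: 0.5
target [498.5  25.   66. ] at [498.2  27.4 223. ] toolx deg -9.04 need cm tool [ 0.05  0.22 15.7 ]
```

```bash
python3 -m inch '[{"tx":0,"ty":0.2,"tz":4,"ax":0,"ay":0,"az":0,"jaw":0},{"tx":0,"ty":0,"tz":4,"ax":0,"ay":0,"az":0,"jaw":0},{"tx":0,"ty":0,"tz":4,"ax":0,"ay":0,"az":0,"jaw":0},{"tx":0,"ty":0,"tz":2.2,"ax":0,"ay":0,"az":0,"jaw":0},{"tx":0,"ty":0,"tz":1.5,"ax":0,"ay":0,"az":0,"jaw":0},{"tx":0,"ty":0,"tz":0,"ax":0,"ay":0,"az":0,"jaw":0},{"tx":0,"ty":0,"tz":0,"ax":0,"ay":0,"az":0,"jaw":0}]'
python3 - <<'E'
from h import *
im,d=viewer.get_image("scene"); cv2.imwrite("pics/s1.png",cv2.resize(im[140:300,140:380],None,fx=3.2,fy=3.2,interpolation=cv2.INTER_CUBIC)[:,:,::-1])
E
```

```text
t: 3.95
ee_pos: [497.9, 23.5, 66.4]
orientation: [-3.132, 0.243, -0.002]
ft_force: [-0.1, -0.1, -0.2]
width: 0.7
```

View pics/s1.png

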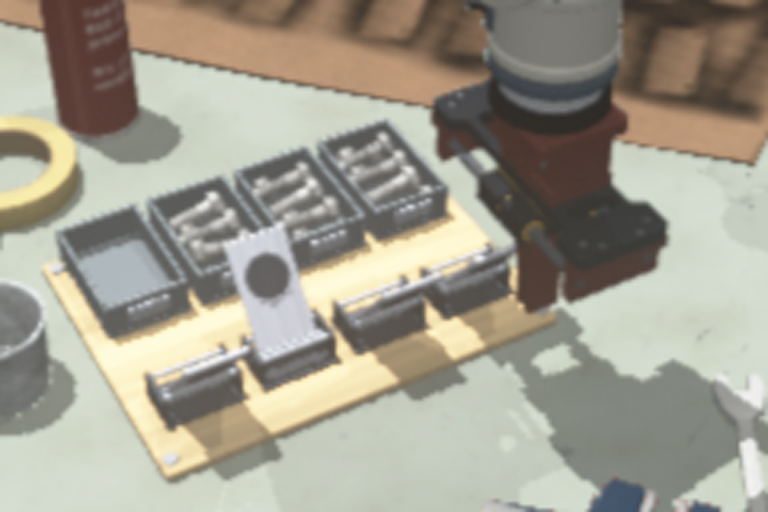

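The fingertips (crop 540,280) are just in front of the rightmost tag and clear of it. Now I push along the board's x.

```bash
python3 -m inch '[{"tx":1,"ty":0,"tz":0,"ax":0,"ay":0,"az":0,"jaw":0},{"tx":1,"ty":0,"tz":0,"ax":0,"ay":0,"az":0,"jaw":0},{"tx":0.8,"ty":0,"tz":0,"ax":0,"ay":0,"az":0,"jaw":0},{"tx":0.8,"ty":0,"tz":0,"ax":0,"ay":0,"az":0,"jaw":0},{"tx":0.8,"ty":0,"tz":0,"ax":0,"ay":0,"az":0,"jaw":0},{"tx":0.8,"ty":0,"tz":0,"ax":0,"ay":0,"az":0,"jaw":0}]';python3 -m inch '[{"tx":0.8,"ty":0,"tz":0,"ax":0,"ay":0,"az":0,"jaw":0},{"tx":0.8,"ty":0,"tz":0,"ax":0,"ay":0,"az":0,"jaw":0},{"tx":0.8,"ty":0,"tz":0,"ax":0,"ay":0,"az":0,"jaw":0},{"tx":0.8,"ty":0,"tz":0,"ax":0,"ay":0,"az":0,"jaw":0},{"tx":0,"ty":0,"tz":0,"ax":0,"ay":0,"az":0,"jaw":0},{"tx":0,"ty":0,"tz":0,"ax":0,"ay":0,"az":0,"jaw":0}]'
python3 - <<'E'
from go import *
to(-145,-35,66)
im,d=viewer.get_image("scene"); cv2.imwrite("pics/s2.png",cv2.resize(im[140:300,140:380],None,fx=3.2,fy=3.2,interpolation=cv2.INTER_CUBIC)[:,:,::-1])
E
```

```text
t: 4.75
ee_pos: [549.1, 15.5, 65.6]
orientation: [-3.132, 0.241, 0.0]
ft_force: [-0.6, -0.3, -0.4]
width: 0.2
t: 5.5
ee_pos: [580.0, 10.7, 65.6]
orientation: [3.132, -0.241, -0.001]
ft_force: [0.3, -0.1, -0.5]
width: 0.2
1964 ((596.7598876953125, 116.08639526367188), (298.87603759765625, 106.3839340209961), 81.20193481445312) 6.811473811454794
[[521. -23.]
 [626. -40.]
 [672. 256.]
 [567. 272.]]
centre [657.84065628 106.63269711]
target [509.2  94.2  66. ] at [580.   10.7  65.6] toolx deg -8.81 need cm tool [-8.27 -7.17 -0.04]
```

View pics/s2.png

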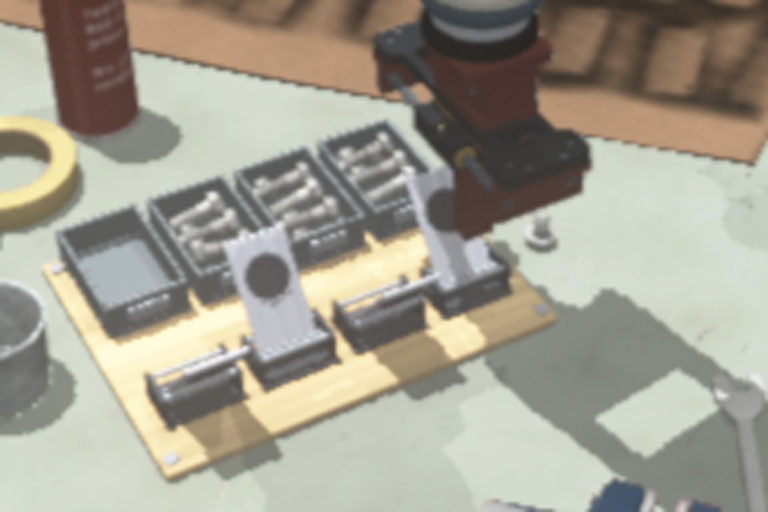

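The rightmost tag is over, with its disc up (crop 440,210). I back straight out, shift left to the next tag and push it.

```bash
python3 -m inch '[{"tx":-2.5,"ty":0,"tz":0,"ax":0,"ay":0,"az":0,"jaw":0},{"tx":-3,"ty":0,"tz":0,"ax":0,"ay":0,"az":0,"jaw":0},{"tx":-2.8,"ty":0,"tz":0,"ax":0,"ay":0,"az":0,"jaw":0},{"tx":0,"ty":0,"tz":0,"ax":0,"ay":0,"az":0,"jaw":0},{"tx":0,"ty":-2.4,"tz":0,"ax":0,"ay":0,"az":0,"jaw":0},{"tx":0,"ty":-2.4,"tz":0,"ax":0,"ay":0,"az":0,"jaw":0},{"tx":0,"ty":-2.4,"tz":0,"ax":0,"ay":0,"az":0,"jaw":0},{"tx":0,"ty":0,"tz":0,"ax":0,"ay":0,"az":0,"jaw":0},{"tx":0,"ty":0,"tz":0,"ax":0,"ay":0,"az":0,"jaw":0}]'; python3 -c "
from go import *
to(-145,-35,66)" | tail -1
```

```text
t: 6.68
ee_pos: [509.7, 94.2, 65.7]
orientation: [3.132, -0.241, 0.0]
ft_force: [0.1, -0.7, 0.1]
width: 0.8
target [509.2  94.2  66. ] at [509.7  94.2  65.7] toolx deg -8.79 need cm tool [-0.05  0.01 -0.03]
```

```bash
python3 -m inch '[{"tx":1,"ty":0,"tz":0,"ax":0,"ay":0,"az":0,"jaw":0},{"tx":1,"ty":0,"tz":0,"ax":0,"ay":0,"az":0,"jaw":0},{"tx":0.8,"ty":0,"tz":0,"ax":0,"ay":0,"az":0,"jaw":0},{"tx":0.8,"ty":0,"tz":0,"ax":0,"ay":0,"az":0,"jaw":0},{"tx":0.8,"ty":0,"tz":0,"ax":0,"ay":0,"az":0,"jaw":0},{"tx":0.8,"ty":0,"tz":0,"ax":0,"ay":0,"az":0,"jaw":0},{"tx":0.8,"ty":0,"tz":0,"ax":0,"ay":0,"az":0,"jaw":0},{"tx":0.8,"ty":0,"tz":0,"ax":0,"ay":0,"az":0,"jaw":0},{"tx":0.8,"ty":0,"tz":0,"ax":0,"ay":0,"az":0,"jaw":0},{"tx":0.8,"ty":0,"tz":0,"ax":0,"ay":0,"az":0,"jaw":0},{"tx":0,"ty":0,"tz":0,"ax":0,"ay":0,"az":0,"jaw":0},{"tx":0,"ty":0,"tz":0,"ax":0,"ay":0,"az":0,"jaw":0}]'; python3 -m inch '[{"tx":-2.5,"ty":0,"tz":0,"ax":0,"ay":0,"az":0,"jaw":0},{"tx":-3,"ty":0,"tz":0,"ax":0,"ay":0,"az":0,"jaw":0},{"tx":-3,"ty":0,"tz":0,"ax":0,"ay":0,"az":0,"jaw":0},{"tx":0,"ty":0,"tz":-5,"ax":0,"ay":0,"az":0,"jaw":0},{"tx":0,"ty":0,"tz":-5,"ax":0,"ay":0,"az":0,"jaw":0},{"tx":0,"ty":0,"tz":-5,"ax":0,"ay":0,"az":0,"jaw":0},{"tx":0,"ty":5,"tz":0,"ax":0,"ay":0,"az":0,"jaw":0},{"tx":0,"ty":5,"tz":0,"ax":0,"ay":0,"az":0,"jaw":0},{"tx":0,"ty":5,"tz":0,"ax":0,"ay":0,"az":0,"jaw":0},{"tx":0,"ty":5,"tz":0,"ax":0,"ay":0,"az":0,"jaw":0},{"tx":0,"ty":5,"tz":0,"ax":0,"ay":0,"az":0,"jaw":0},{"tx":0,"ty":5,"tz":0,"ax":0,"ay":0,"az":0,"jaw":0}]'
python3 - <<'E'
from go import *
im2,d2=viewer.get_image("scene"); cv2.imwrite("pics/s3.png",cv2.resize(im2[140:300,130:370],None,fx=3.2,fy=3.2,interpolation=cv2.INTER_CUBIC)[:,:,::-1])
for n in("top","scene"):
    if n=="top": _,d2=viewer.get_image(n)
    else: _,d2=viewer.get_image(n)
    Q=world(n,d2).reshape(-1,3); Q=Q[(Q[:,2]>70)&(Q[:,2]<110)]; L=np.c_[(Q[:,:2]-c)@np.c_[ex,ey],Q[:,2]]
    for y in(-105,-35,35,105):
        s=L[(abs(L[:,1]-y)<30)&(abs(L[:,0]+60)<75)]; print(n,y,len(s),s.mean(0).round(1) if len(s) else '',s[:,2].max() if len(s) else '')
    for th in("parts_cup","spray_black","bolt_loose"):
        for m in masks_of(n,th)[:1]: p=m["pixels"]&(d2>0); print(th,m["score"],np.median(world(n,d2)[p],0).round())
E
```

```text
t: 8.18
ee_pos: [592.0, 81.7, 65.6]
orientation: [3.132, -0.241, -0.001]
ft_force: [0.5, 0.5, 0.5]
width: 0.5
t: 9.68
ee_pos: [461.6, -203.1, 215.8]
orientation: [-3.132, 0.241, -0.0]
ft_force: [-0.0, 0.3, -0.1]
width: 0.3
1964 ((596.7598876953125, 116.08639526367188), (298.87603759765625, 106.3839340209961), 81.20193481445312) 6.811473811454794
[[521. -23.]
 [626. -40.]
 [672. 256.]
 [567. 272.]]
centre [657.84065628 106.63269711]
top -105 128 [ -18.1 -105.9   78.6] 88.4355907151928
top -35 133 [-18.7 -35.5  78.5] 87.96197545662808
top 35 120 [-18.8  34.   78.6] 87.25398108706187
top 105 94 [-103.4  103.8   79.1] 87.85452155690705
parts_cup 0.8 [718. 320.  20.]
spray_black 0.54 [ 497. -243.   42.]
bolt_loose 0.4 [594. -72.   9.]
scene -105 175 [-17.4 -99.1  78.3] 87.92787850653892
scene -35 188 [-18.  -29.4  78.1] 89.5540894951107
scene 35 200 [-18.4  40.7  78.2] 87.92254206041142
scene 105 70 [-105.4  110.8   81.4] 88.35338577018655
parts_cup 0.67 [718. 319.  36.]
spray_black 0.69 [ 481. -246.  104.]
bolt_loose 0.56 [606. 230.  24.]
```

View pics/s3.png

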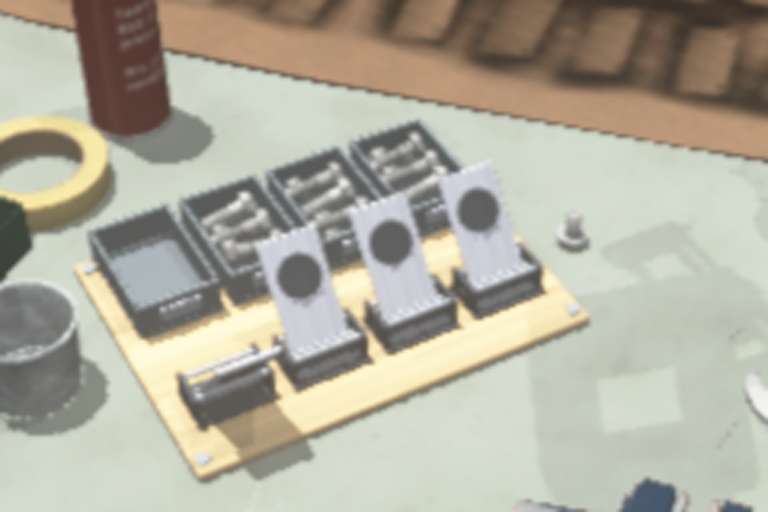

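All three tags over full bins now show their discs, crop (300,275), (390,243) and (478,210), and the left tag shows its bar. The tool is rather near above the spray can, so I move up and away, then hand in.

```bash
python3 -m inch '[{"tx":0,"ty":0,"tz":-4,"ax":0,"ay":0,"az":0,"jaw":0},{"tx":0,"ty":-5,"tz":-2,"ax":0,"ay":0,"az":0,"jaw":0},{"tx":0,"ty":-5,"tz":0,"ax":0,"ay":0,"az":0,"jaw":0},{"tx":0,"ty":0,"tz":0,"ax":0,"ay":0,"az":0,"jaw":0},{"tx":0,"ty":0,"tz":0,"ax":0,"ay":0,"az":0,"jaw":0}]'
python3 - <<'E'
from h import *
im,d=viewer.get_image("scene"); W=world("scene",d)
for m in masks_of("scene","spray_black")[:1]: p=m["pixels"]&(d>0); print(m["score"],np.median(W[p],0).round(),W[p].max(0).round())
ctrl.close_job()
E
```

```text
t: 10.75
ee_pos: [477.6, -102.5, 275.6]
orientation: [3.132, -0.238, -0.0]
ft_force: [-0.3, 0.8, -0.3]
width: 0.4
the job is handed in; nothing more can be done
```

The job is done and handed in at about 11 s of the 64 s allowed. I pushed over the two wrong tags, the third and fourth from the left, with the closed fingertips. They had been marked to order in front of full bins.

**Tags:** The last pictures show the three tags at the full bins with their discs up. Their upper edges measure the same as the tag that was already right, so they are at their stops. The leftmost tag, at the empty bin, is untouched with its bar up.

**Forces:** The wrist force readings stayed at about 1 N per axis. The robot was clear of everything when I handed in.

**Loose things:**
- **Cup:** it is where it was.
- **Bolt:** the top camera found it in place, within 1 mm. The scene camera's network reported it elsewhere, on the leftmost tag, which I took as a false detection. The bolt shows standing in that picture.
- **Spray can:** it was last seen within 2 mm in the scene view. The tool passed close above it on the way out, and the top view was unsure because the arm was in the way. My final check of the can found nothing, so its last confirmation is from about a second before hand-in.

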